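# Open the steam cleaner's pressure cap for refilling

## Robot

A 6-joint arm with a two-finger parallel gripper is mounted at the origin on a cart in front of the work surface, level with it; the furniture and walls round the work are solid. World frame = base frame: x ahead of the robot, y to its left, z up, the work surface at z = 0. Lengths are in m, angles in rad, forces in N, time in s.
With the tool pointing down it reaches from about 0.375 to 0.9 m from the base axis. Payload 3.1 kg.
Tool frame: the origin (TCP) lies at the very end of the fingers, on their centre line; the grasp point (between the pads) lies 19 mm behind it; z points along the fingers, y is the line along which they close (so a half turn about z gives the same grasp; the last joint's range is limited). The gripper opens to 85 mm and grips with 20 to 120 N. Pads are 22 mm wide; open, the fingers measure 114 mm over their backs; the gripper's body (76 mm by 85 mm) begins 54 mm behind the grasp point. The pads swing forward as they close: fully open they stand 13 mm farther back than shut.
Start: joints at [1.069, 0.527, 1.433, -0, 1.181, -0.178], TCP at [0.198, 0.593, 0.231] pointing down, gripper open.
Joint ranges: [-3.08, 3.08], [-0.75, 2.2], [0.22, 2.44], [-1.43, 4.57], [0, 2.65], [-2.85, 2.85]. Speed limits (rad/s): [2.79, 2.79, 3.14, 3.14, 3.14, 3.14].

## Interface

Orientations are given as a unit quaternion [x, y, z, w].
In Python, from station import manip gives the robot as it stands.
- The arm moves only by the shell command python3 -m handwheel 'ROWS' [FORCE]. ROWS is JSON, a list of rows, each a list of 7 numbers: the shift along the world's x, y, z in mm, then the turn, a rotation vector about the world's x, y, z in degrees, then the opening, from 0 (shut) to 1 (fully open). A call has exactly 10 rows; each row shifts and turns the commanded pose from where the row before left it; what a row does not reach is not made up. A row lasts 1/8 s, in which the tool goes at most 62.5 mm and 10.7 degrees, less where a joint would pass 70% of its speed; a pose out of reach is approached as far as the arm can. A call is refused whole if a number of a shift passes 62.5 or a number of a turn 10.7, either way. A call with a gripper value outside its range is refused whole. The fingers move at their own pace and stop on an object; FORCE is the grip in N (left out, the last holds). Time passes only in rows, so rows that do not move let the fingers close, or fill a call up. It gives the time, the measured TCP pose, the force, the opening and the grip force at its end, in the units of the state.
- manip.sense(): the state, without advancing time (a new reading comes with each control period).
- manip.snapshot(name): name is "scene" or "top"; returns the picture (420x560x3 uint8, red, green, blue); there is no depth.
- manip.get_calibration(name): a dict with "K" (3x3 intrinsics, pixels), "k1" (the pictures are not rectified: a ray, as slopes to the right and down, at radius r is drawn at 1 + k1 r^2 times it, then the intrinsics apply), "rvec" (rotation vector, rad) and "tvec" (3), from world to camera coordinates, as OpenCV has them. Camera axes: x right, y down, z forward; pixel columns grow to the right and rows downward; lengths in m; the calibration is good to about 2 mm. A picture is of the moment at which its call begins. get_calibration takes no time and is no camera call.
- manip.sign_off(): hands the job in; it is judged then, once.
The state is a dict: "t": time; "q": joint angles; "qd": joint speeds; "tau": joint torques, N m; "tcp_pos": TCP position; "tool_rot": TCP orientation; "force": force on the tool from outside, world axes, zero at the start; "ft_torque": the same for the moment, N m; "finger_gap": opening from 0.0 (shut) to 1.0 (fully open); "gripper_force": force on a finger pad.
Only numpy, scipy, OpenCV 4.12 (cv2) and the standard library are available. Lean on these libraries where they do the work, as an engineer would, in place of code of your own. Each camera call takes 0.05 s, during which the arm holds its last target. There are 200 camera calls.

## Task

The steam cleaner needs refilling, so take its pressure cap off: turn the cap anticlockwise, without pressing it, as far as its first stop and let go of it there for two seconds so that it can rise and the remaining pressure can escape. Then press it down, turn it on past the stop until it comes free, lift it off and stand it upright, gently, in the middle of the saucer. Do not force the cap against its stops or ram it down, and leave the other things where they are.

Things in the scene. Friction and masses are not known exactly. Their poses are not given: they have to be found in the camera images.
- steam_cleaner: white moulded tank of a steam cleaner, 226 x 196 x 108 mm without handle and cap, standing fixed; black hose socket on its front (-x of its frame), two wheels and a low black handle (top 138 mm) at the rear. Origin: on the worktop under its middle; z up.
- filler_neck (a point): mouth of the filler neck under the cap, on the cap's axis, 126 mm above the worktop; axes as the steam cleaner's. The cap's two lugs hook under its collar, whose angle differs by up to 0.35 rad either way and cannot be seen: feel for the stops (0.25 N m is a clear stop, over 0.6 N m is forcing it). Once free the cap springs up 4 mm and lifts straight off, clear 12 mm above the risen place.
- cap: black ribbed round pressure cap on the neck, 58 mm across, 20 mm high plus the grip bar, 70 to 120 g. Origin: centre of its underside, z up. A spring in the neck pushes it up. Closed, the origin is 115 mm above the worktop. Turned anticlockwise (from above) 0.4 to 1.2 rad from its start, against 0.1 N m of friction, it meets the first stop; let go there, it rises 3 mm and stays.
- cap_grip (a point): middle of the cap's upright grip bar: 54 mm long (cap x), 14 mm thick (cap y), 26 mm high, from 20 to 46 mm above the cap's origin. From the risen place press the cap down at least 6.5 mm (spring: about 10 N there; solid bottom at 8.5 mm, 12 N) and keep it down while turning on: it is free from 0.45 to 0.73 rad past the first stop, where an end stop is.
- saucer: round white saucer, 160 mm across, 18 mm high, loose; flat inner floor 95 mm across, 5 mm above its underside. Origin: centre of its underside. It may be at the left or the right of the steam cleaner.
- mug: bystander: dark green mug, 86 mm across, 96 mm high, handle to one side; origin under its middle
- dish_brush: bystander: pale dish brush lying on the worktop, 270 mm long (its y), 36 mm wide, 62 mm high; origin under its middle
- dish_soap: bystander: green bottle of washing-up liquid, 78 x 48 mm, 233 mm high; origin under its middle
- lemon: bystander: yellow lemon, 72 x 57 x 58 mm; origin under its middle

How it is judged:
By the outcome, as a careful person would: the job done as asked, in the order asked, and still so for the second after the job is handed in, with the robot touching nothing.
It also fails if it takes over 72 s, if anything falls off the work surface, if the arm or the gripper's body presses on something with over 40 N, if the wrist force passes 120 N, or if a joint passes its speed limit or range.

## Working session

There is one attempt and no reset: what is moved stays moved. The work goes in short steps, Python scripts to look and compute and a shell command to move; the robot and the scene stay as the last step left them, time stands still between calls to the robot, and variables do not carry over. Pictures are saved under pics/ and viewed, at most 10 in all, crops included, and the job is handed in when it is done.

```bash
mkdir -p pics; ls; python3 - <<'E'
from station import manip
import cv2
for n in("scene","top"):
    cv2.imwrite(f"pics/{n}0.png",manip.snapshot(n)[:,:,::-1]); print(n,manip.get_calibration(n))
print(manip.sense())
E
```

```text
pics
scene {'K': array([[449.21157645,   0.        , 278.40803239],
       [  0.        , 449.21157645, 206.9522745 ],
       [  0.        ,   0.        ,   1.        ]]), 'k1': 0.03292130481610695, 'rvec': array([ 2.00056477, -1.3323518 ,  0.55388266]), 'tvec': array([-0.25217631,  0.4391446 ,  0.8287677 ])}
top {'K': array([[409.34984612,   0.        , 279.02829128],
       [  0.        , 409.34984612, 208.01861156],
       [  0.        ,   0.        ,   1.        ]]), 'k1': -0.1146384644021819, 'rvec': array([ 2.19411339, -2.19694857,  0.0632137 ]), 'tvec': array([-0.01069442,  0.61476618,  1.113182  ])}
{'t': 0.1, 'q': array([ 1.06951496e+00,  5.28419418e-01,  1.43377718e+00, -2.32733365e-05,
        1.18138920e+00, -1.78492531e-01]), 'qd': array([-0.00040155, -0.0024015 , -0.00325513, -0.00033447,  0.00092301,
       -0.00103837]), 'tau': array([-1.25468490e-03, -4.43305278e+01, -1.78584981e+01, -2.76324581e-04,
        3.89687513e-03,  7.24202522e-06]), 'tcp_pos': array([0.19791708, 0.59215622, 0.23040211]), 'tool_rot': array([ 1.60690209e-01,  9.87004389e-01, -9.43148969e-04, -3.22092568e-04]), 'force': array([ 0.28910128, -0.07802337,  0.04207039]), 'ft_torque': array([-0.01737523,  0.03031605,  0.02116264]), 'gripper_force': 0.0, 'finger_gap': 0.9980514032983543}
```

View pics/scene0.png

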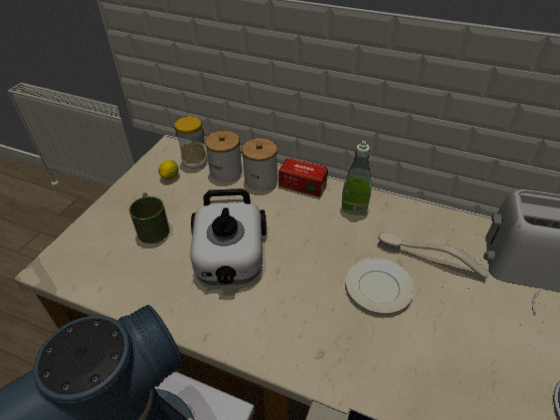

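View pics/top0.png

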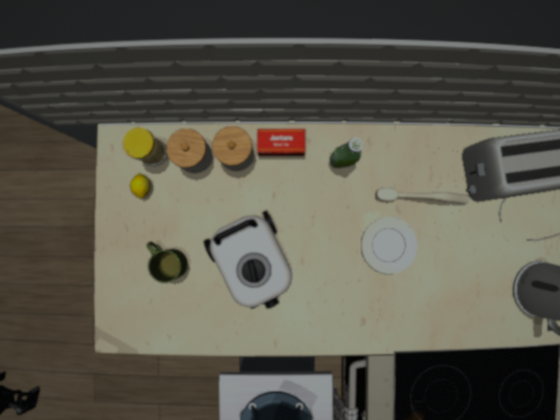

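Scene: tank with cap at about (228,226), saucer (380,287). Top: cap about (254,270), saucer (389,245), mug (167,264), all clear of each other. Next I zoom on the cap and compute positions.

```bash
cat > h.py <<'E'
import numpy as np, cv2
from station import manip
def cam(n):
    c=manip.get_calibration(n); return c['K'],np.array([c['k1'],0,0,0,0.]),c['rvec'],c['tvec']
def ray(n,uv,z):
    K,d,r,t=cam(n); R=cv2.Rodrigues(r)[0]
    p=cv2.undistortPointsIter(np.array([[uv]],float),K,d,None,None,(3,50,1e-9))[0,0]
    v=R.T@np.array([*p,1]); o=-R.T@t
    return o+v*(z-o[2])/v[2]
def proj(n,P):
    K,d,r,t=cam(n); return cv2.projectPoints(np.array(P,float).reshape(-1,3),r,t,K,d)[0][:,0]
E
python3 - <<'E'
from h import *
a=cv2.imread("pics/top0.png"); b=cv2.imread("pics/scene0.png")
A=cv2.resize(a[235:305,214:294],None,fx=7,fy=7,interpolation=cv2.INTER_CUBIC)[:,:400+160]
B=cv2.resize(b[190:260,190:270],None,fx=7,fy=7,interpolation=cv2.INTER_CUBIC)
A=cv2.convertScaleAbs(A,alpha=1.6,beta=20);B=cv2.convertScaleAbs(B,alpha=1.6,beta=20)
cv2.imwrite("pics/z.png",cv2.resize(np.hstack([A,B]),(800,350)))
# saucer ellipse in both
print("cap",ray("top",(254,270),.161),ray("scene",(226,222),.161))
for n,im,box in(("top",a,(210,280,355,425)),("scene",b,(255,320,335,422))):
    s=im[box[0]:box[1],box[2]:box[3]].astype(int)
    m=((s.max(2)-s.min(2))<28)&(s.min(2)>(130 if n=="top" else 130))
    m=cv2.morphologyEx(m.astype(np.uint8),cv2.MORPH_CLOSE,np.ones((5,5)))
    cs=max(cv2.findContours(m,0,1)[0],key=cv2.contourArea); e=cv2.fitEllipse(cv2.convexHull(cs))
    c=(e[0][0]+box[2],e[0][1]+box[0]); print(n,c,e[1],ray(n,c,.018),ray(n,c,.01))
E
```

```text
cap [0.45836682 0.04912896 0.161     ] [0.43592981 0.0375729  0.161     ]
top (387.44392013549805, 241.38473510742188) (54.50120162963867, 68.24629211425781) [ 0.52169343 -0.3118834   0.018     ] [ 0.52146764 -0.3140429   0.01      ]
scene (377.84349822998047, 280.3636169433594) (43.95754623413086, 63.02659225463867) [ 0.51999854 -0.31027866  0.018     ] [ 0.5263439  -0.30983508  0.01      ]
```

View pics/z.png

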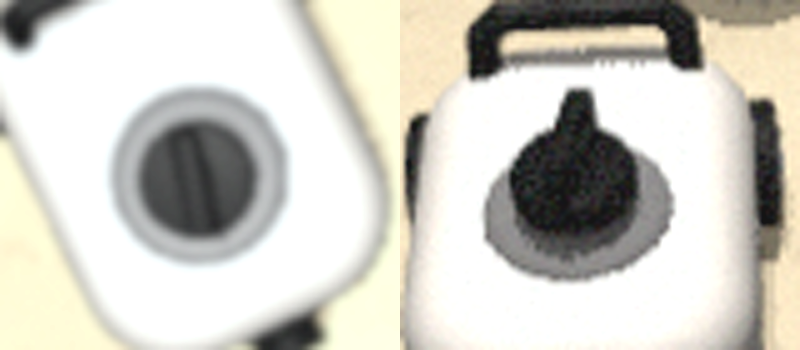

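Left (top view): cap disc centred at about (253.8,270.8), with the grip bar running from (250.6,260.6) to (256.2,282), so nearly along world x. Right (scene view): bar seen end on, top at about (225.6,208). I'll fit silhouettes in both views.

```bash
cat > fit.py <<'E'
from h import *
from scipy.optimize import minimize
def hull(n,P,S=8,sh=(420,560)):
    p=cv2.convexHull(((proj(n,P)+.5)*S).astype(np.int32)); return p
def sil(n,parts,box):
    y0,y1,x0,x1=box;S=8
    m=np.zeros(((y1-y0)*S,(x1-x0)*S),np.uint8)
    for P in parts:
        p=cv2.convexHull(np.round((proj(n,P)+.5-[x0,y0])*S).astype(np.int32)); cv2.fillConvexPoly(m,p,1)
    return cv2.resize(m.astype(np.float32),None,fx=1/S,fy=1/S,interpolation=cv2.INTER_AREA)
th=np.linspace(0,2*np.pi,60)
def cyl(c,r,z0,z1): return np.array([[c[0]+r*np.cos(t),c[1]+r*np.sin(t),z] for z in(z0,z1) for t in th])
def bar(c,yaw,z0,z1,L=.054,w=.014):
    u=np.array([np.cos(yaw),np.sin(yaw)]);v=np.array([-u[1],u[0]])
    return np.array([[*(c+a*L/2*u+b*w/2*v),z] for a in(-1,1) for b in(-1,1) for z in(z0,z1)])
E
python3 - <<'E'
from fit import *
im={n:cv2.imread(f"pics/{n}0.png") for n in("top","scene")}
bx={"top":(255,286,238,270),"scene":(203,240,207,243)}
obs={}
for n,b in bx.items():
    g=im[n].min(2)[b[0]:b[1],b[2]:b[3]]; obs[n]=(g<(80 if n=="top" else 62)).astype(float); print(n,obs[n].sum())
def f(p,ns=("top","scene")):
    return sum(np.abs(sil(n,[cyl(p[:2],.029,.115,.135),bar(p[:2],p[2],.135,.161)],bx[n])-obs[n]).sum() for n in ns)
for ns in(("scene",),("top","scene")):
    r=min((minimize(f,[.448,.049,y],args=(ns,),method="Nelder-Mead",options=dict(initial_simplex=[[.448,.049,y],[.458,.049,y],[.448,.059,y],[.448,.049,y+.2]])) for y in(-.2,.2,.5)),key=lambda r:r.fun); print(ns,r.x,r.fun)
print("top cap",ray("top",(253.6,270.6),.135), "bar", ray("top",(250.1,260.1),.161),ray("top",(255.7,281.5),.161))
cap=r.x
# saucer
bs={"top":(208,283,350,428),"scene":(252,322,335,425)}
os_={}
for n,b in bs.items():
    s=im[n].astype(int)[b[0]:b[1],b[2]:b[3]]; sat=s[:,:,2]-s[:,:,0]; bg=np.median(np.r_[sat[:3].ravel(),sat[-3:].ravel(),sat[:,:3].ravel()]); lo=np.percentile(sat,5)
    os_[n]=(sat<(bg+lo)/2).astype(float); print(n,bg,lo,os_[n].sum())
def fs(p,ns): return sum(np.abs(sil(n,[cyl(p,.08,.014,.018),cyl(p,.04,0,.018)],bs[n])-os_[n]).sum() for n in ns)
for ns in(("top",),("scene",),("top","scene")):
    r=minimize(fs,[.52,-.312],args=(ns,),method="Nelder-Mead",options=dict(initial_simplex=[[.52,-.312],[.53,-.312],[.52,-.302]])); print(ns,r.x,r.fun)
V=[]
for n,b in(("top",(208,300,225,430)),("scene",(190,320,200,425))):
    I=cv2.resize(im[n],None,fx=4,fy=4,interpolation=cv2.INTER_CUBIC)
    for P,c in((cyl(cap,.029,.135,.135)[:60],(0,0,255)),(bar(cap[:2],cap[2],.161,.161),(0,255,0)),(cyl(r.x,.08,.018,.018)[:60],(255,0,0)),(cyl(r.x,.0475,.005,.005)[:60],(255,0,255))):
        cv2.polylines(I,[cv2.convexHull(((proj(n,P)+.5)*4).astype(np.int32))],True,c,1)
    V.append(cv2.resize(I[b[0]*4:b[1]*4,b[2]*4:b[3]*4],(560,int(560*(b[1]-b[0])/(b[3]-b[2])))))
cv2.imwrite("pics/ov.png",np.vstack(V)[:600])
E
```

```text
top 471.0
scene 599.0
('scene',) [0.44814143 0.05185157 0.30793814] 50.921875
('top', 'scene') [0.45346448 0.05317142 0.36993748] 126.328125
top cap [0.45438001 0.05161445 0.135     ] bar [0.48203653 0.05847878 0.161     ] [0.43087197 0.04506946 0.161     ]
top 26.0 -6.0 2460.0
scene 33.0 4.0 2424.0
('top',) [ 0.5119055  -0.31754006] 129.640625
('scene',) [ 0.50702156 -0.31584617] 945.203125
('top', 'scene') [ 0.50890476 -0.31625027] 1108.890625
```

View pics/ov.png

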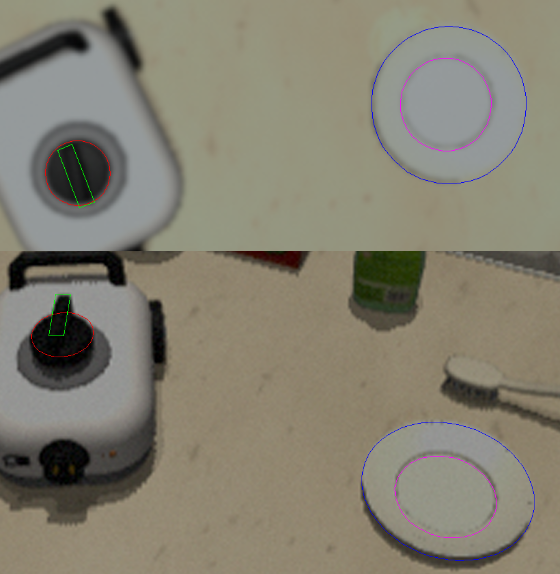

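The saucer fit agrees in both views at (0.509,-0.316). The cap is at about (0.452,0.052) with the bar yaw near 0.27 rad. To leave room for turning anticlockwise, I turn the tool -146° so that joint 6 starts near +1.4.

```bash
python3 -m handwheel '[[18,-38,0,0,0,-10.4,1],[18,-38,0,0,0,-10.4,1],[18,-38,0,0,0,-10.4,1],[18,-38,0,0,0,-10.4,1],[18,-38,0,0,0,-10.4,1],[18,-38,0,0,0,-10.4,1],[18,-38,0,0,0,-10.4,1],[18,-38,0,0,0,-10.4,1],[18,-38,0,0,0,-10.4,1],[18,-38,0,0,0,-10.4,1]]'
python3 -m handwheel '[[18,-38,0,0,0,-10.4,1],[18,-38,0,0,0,-10.4,1],[18,-38,0,0,0,-10.4,1],[20,-46,0,0,0,-10.4,1],[0,0,0,0,0,0,0.6],[0,0,0,0,0,0,0.6],[0,0,0,0,0,0,0.6],[0,0,0,0,0,0,0.6],[0,0,0,0,0,0,0.6],[0,0,0,0,0,0,0.6]]' 30; python3 - <<'E'
from h import *
s=manip.sense(); R=cv2.Rodrigues(np.zeros(3))[0]
from scipy.spatial.transform import Rotation as Ro
y=Ro.from_quat(s['tool_rot']).as_matrix(); print(s['q'],np.arctan2(y[1,1],y[0,1]),y[:,2],s['tcp_pos'])
cv2.imwrite("pics/s1.png",cv2.resize(manip.snapshot("scene")[150:300,150:350,::-1],(800,600),interpolation=cv2.INTER_CUBIC))
E
```

```text
t: 1.35
tcp_pos: [0.3785, 0.2114, 0.2312]
tool_rot: [0.878, 0.478, -0.0, -0.0]
force: [0.7, 0.6, 0.3]
finger_gap: 0.999
gripper_force: 0.0
t: 2.6
tcp_pos: [0.4521, 0.0531, 0.2314]
tool_rot: [0.99, 0.139, 0.0, 0.0]
force: [-0.1, 0.2, -0.5]
finger_gap: 0.599
gripper_force: 0.0
[-1.29469547e-01  2.99968912e-01  1.84239950e+00  1.56921965e-05
  9.99065689e-01  1.16290997e+00] -1.2923880102400085 [ 1.58929016e-04 -7.38423229e-06 -9.99999987e-01] [0.45214869 0.05307202 0.23138723]
```

View pics/s1.png

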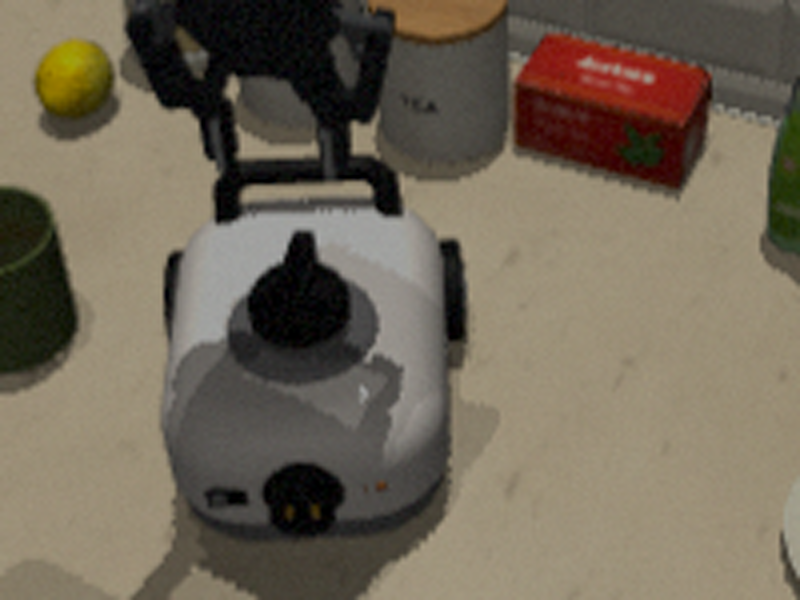

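The open gripper is above and in line with the bar (bar top at about (302,240) in the crop), and the handle is clear. Descend, watch the force, then close.

```bash
python3 -m handwheel '[[0,0,-20,0,0,0,0.6],[0,0,-20,0,0,0,0.6],[0,0,-20,0,0,0,0.6],[0,0,-15,0,0,0,0.6],[0,0,-10,0,0,0,0.6],[0,0,-5,0,0,0,0.6],[0,0,0,0,0,0,0.6],[0,0,0,0,0,0,0.6],[0,0,0,0,0,0,0.4],[0,0,0,0,0,0,0.35]]' 25
python3 -m handwheel '[[0,0,0,0,0,0,0.3],[0,0,0,0,0,0,0.25],[0,0,0,0,0,0,0.2],[0,0,0,0,0,0,0.15],[0,0,0,0,0,0,0.1],[0,0,0,0,0,0,0.05],[0,0,0,0,0,0,0],[0,0,0,0,0,0,0],[0,0,0,0,0,0,0],[0,0,0,0,0,0,0]]' 25
python3 -c "
from station import manip
s=manip.sense();print(s['tcp_pos'],s['force'],s['ft_torque'],s['finger_gap'],s['gripper_force'])"
```

```text
t: 3.9
tcp_pos: [0.4524, 0.0527, 0.1416]
tool_rot: [0.99, 0.138, 0.0, 0.0]
force: [-1.2, 0.7, -0.5]
finger_gap: 0.347
gripper_force: 0.0
t: 5.15
tcp_pos: [0.452, 0.053, 0.1414]
tool_rot: [0.99, 0.138, -0.0, -0.0]
force: [-1.3, 4.8, 5.5]
finger_gap: 0.158
gripper_force: 24.8
[0.45199188 0.05295129 0.14135024] [-1.3268759   4.83853395  5.46856007] [0.85068365 0.35372206 0.06701141] 0.15812574946046554 24.81746792793274
```

```bash
cat > s.py <<'E'
from station import manip
import numpy as np
from scipy.spatial.transform import Rotation as Ro
s=manip.sense();y=Ro.from_quat(s['tool_rot']).as_matrix()
np.set_printoptions(precision=4,suppress=True)
print(s['tcp_pos'],'F',s['force'],'T',s['ft_torque'],'gap',round(s['finger_gap'],3),'g',round(s['gripper_force'],1),'yaw',round(np.arctan2(y[1,1],y[0,1]),3),'tau6',round(s['tau'][5],3),'q6',round(s['q'][5],3),'t',round(s['t'],2))
E
python3 -m handwheel '[[0,0.5,0.5,0,0,0,0],[0,0.5,0.5,0,0,0,0],[0,0,0,0,0,0,0],[0,0,0,0,0,0,0],[0,0,0,0,0,0,0],[0,0,0,0,0,0,0],[0,0,0,0,0,0,0],[0,0,0,0,0,0,0],[0,0,0,0,0,0,0],[0,0,0,0,0,0,0]]' >/dev/null; python3 s.py
```

```text
[0.4519 0.0535 0.1419] F [  0.8741  -5.5193 -22.3611] T [-0.9224 -0.2579 -0.0371] gap 0.161 g 24.5 yaw -1.293 tau6 -0.057 q6 1.165 t 6.4
```

```bash
python3 -m handwheel '[[0,-0.5,-0.8,0,0,0,0],[0,0,0,0,0,1,0],[0,0,0,0,0,2,0],[0,0,0,0,0,2.5,0],[0,0,0,0,0,3,0],[0,0,0,0,0,3,0],[0,0,0,0,0,3,0],[0,0,0,0,0,3,0],[0,0,0,0,0,2.5,0],[0,0,0,0,0,0,0]]' >/dev/null; python3 s.py
```

```text
[0.4526 0.0538 0.143 ] F [-2.4481  0.5381  1.8134] T [0.1241 0.473  0.0583] gap 0.158 g 27.7 yaw -0.943 tau6 -0.022 q6 0.814 t 7.65
```

```bash
python3 -m handwheel '[[0,0,0,0,0,0.4,0],[0,0,0,0,0,0.4,0],[0,0,0,0,0,0.4,0],[0,0,0,0,0,0.4,0],[0,0,0,0,0,0.4,0],[0,0,0,0,0,0.4,0],[0,0,0,0,0,0.4,0],[0,0,0,0,0,0.4,0],[0,0,0,0,0,0.4,0],[0,0,0,0,0,0.4,0]]' 20 >/dev/null; python3 s.py
```

```text
[0.4533 0.0533 0.1424] F [-2.3354  1.0924  6.0232] T [ 0.1739  0.4147 -0.006 ] gap 0.164 g 28.2 yaw -0.874 tau6 0.015 q6 0.745 t 8.9
```

```bash
python3 -m handwheel '[[0,0,0,0,0,0.4,0],[0,0,0,0,0,0.4,0],[0,0,0,0,0,0.4,0],[0,0,0,0,0,0.4,0],[0,0,0,0,0,0.4,0],[0,0,0,0,0,0.4,0],[0,0,0,0,0,0.4,0],[0,0,0,0,0,0.4,0],[0,0,0,0,0,0.4,0],[0,0,0,0,0,0.4,0]]' 20 >/dev/null; python3 s.py
```

```text
[0.4539 0.0531 0.1425] F [-1.4108  0.7428  5.7644] T [ 0.1291  0.275  -0.0597] gap 0.16 g 28.2 yaw -0.804 tau6 0.016 q6 0.675 t 10.15
```

```bash
python3 -m handwheel '[[0,0,0.2,0,0,0.4,0],[0,0,0,0,0,0.4,0],[0,0,0,0,0,0.4,0],[0,0,0,0,0,0.4,0],[0,0,0,0,0,0.4,0],[0,0,0,0,0,0.4,0],[0,0,0,0,0,0.4,0],[0,0,0,0,0,0.4,0],[0,0,0,0,0,0.4,0],[0,0,0,0,0,0.4,0]]' 20 >/dev/null; python3 s.py
```

```text
[0.4542 0.053  0.1427] F [-1.5358  0.8897  5.6469] T [ 0.1427  0.2249 -0.023 ] gap 0.156 g 28.1 yaw -0.735 tau6 -0.025 q6 0.605 t 11.4
```

```bash
python3 -m handwheel '[[0,0,0,0,0,0.4,0],[0,0,0,0,0,0.4,0],[0,0,0,0,0,0.4,0],[0,0,0,0,0,0.4,0],[0,0,0,0,0,0.4,0],[0,0,0,0,0,0.4,0],[0,0,0,0,0,0.4,0],[0,0,0,0,0,0.4,0],[0,0,0,0,0,0.4,0],[0,0,0,0,0,0.4,0]]' 20 >/dev/null; python3 s.py
```

```text
[0.4533 0.0534 0.1426] F [-1.7475  0.6921  6.0813] T [ 0.2737  0.4552 -0.118 ] gap 0.155 g 28.3 yaw -0.666 tau6 -0.094 q6 0.536 t 12.65
```

```bash
python3 -m handwheel '[[0,0,0,0,0,0.3,0],[0,0,0,0,0,0.3,0],[0,0,0,0,0,0.3,0],[0,0,0,0,0,0.3,0],[0,0,0,0,0,0.3,0],[0,0,0,0,0,0.3,0],[0,0,0,0,0,0.3,0],[0,0,0,0,0,0.3,0],[0,0,0,0,0,0.3,0],[0,0,0,0,0,0.3,0]]' 20 >/dev/null; python3 s.py
```

```text
[0.4532 0.0535 0.1426] F [-3.1537  0.57    6.9393] T [ 0.2875  0.4474 -0.6261] gap 0.154 g 31.3 yaw -0.616 tau6 -0.581 q6 0.485 t 13.9
```

Clear stop felt at about 0.67 rad. Back off a little and let go for over two seconds.

```bash
python3 -m handwheel '[[0,0,0,0,0,-1.5,0],[0,0,0,0,0,0,0.5],[0,0,0,0,0,0,0.5],[0,0,0,0,0,0,0.5],[0,0,0,0,0,0,0.5],[0,0,0,0,0,0,0.5],[0,0,0,0,0,0,0.5],[0,0,0,0,0,0,0.5],[0,0,0,0,0,0,0.5],[0,0,0,0,0,0,0.5]]' 20 >/dev/null; python3 s.py
python3 -m handwheel '[[0,0,0,0,0,0,0.5],[0,0,0,0,0,0,0.5],[0,0,0,0,0,0,0.5],[0,0,0,0,0,0,0.5],[0,0,0,0,0,0,0.5],[0,0,0,0,0,0,0.5],[0,0,0,0,0,0,0.5],[0,0,0,0,0,0,0.5],[0,0,0,0,0,0,0.5],[0,0,0,0,0,0,0.5]]' >/dev/null; python3 s.py
python3 - <<'E'
from h import *
a=manip.snapshot("scene")[170:270,170:290,::-1]
cv2.imwrite("pics/s2.png",cv2.convertScaleAbs(cv2.resize(a,(720,600),interpolation=cv2.INTER_CUBIC),alpha=2,beta=20))
E
```

```text
[0.4522 0.0532 0.1417] F [-0.29   -0.551   0.2644] T [-0.0167 -0.0226  0.0173] gap 0.5 g 0.0 yaw -0.639 tau6 -0.0 q6 0.51 t 15.15
[0.4522 0.0532 0.1417] F [-0.2046 -0.0797 -1.1447] T [-0.0042  0.0084 -0.0173] gap 0.498 g 0.0 yaw -0.639 tau6 -0.0 q6 0.51 t 16.4
```

View pics/s2.png

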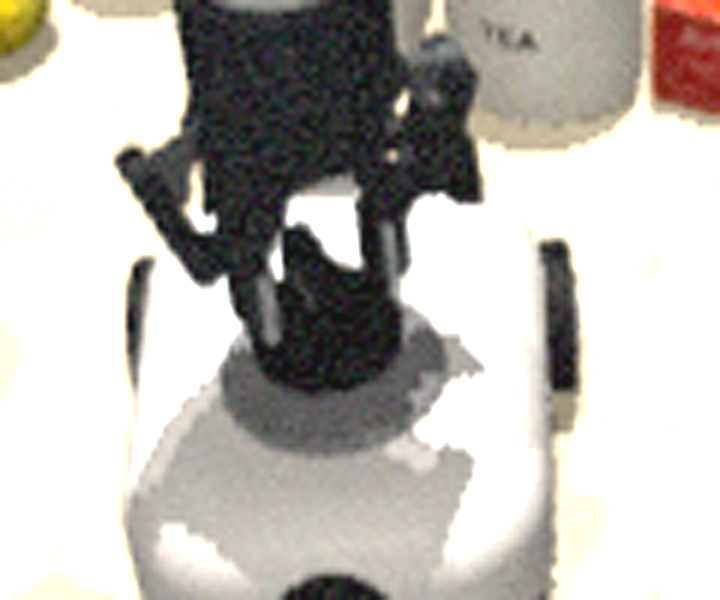

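The cap stands risen between the open fingers, untouched: bar tip at about (300,235), pads on both sides clear of it. Now re-grip firmly.

```bash
python3 -m handwheel '[[0,0,1,0,0,0,0.5],[0,0,0,0,0,0,0.5],[0,0,0,0,0,0,0.3],[0,0,0,0,0,0,0.22],[0,0,0,0,0,0,0.18],[0,0,0,0,0,0,0.14],[0,0,0,0,0,0,0],[0,0,0,0,0,0,0],[0,0,0,0,0,0,0],[0,0,0,0,0,0,0]]' 45 >/dev/null; python3 s.py
```

```text
[0.4525 0.0531 0.1429] F [ 0.77   -1.4205  3.4075] T [-0.3503 -0.0083 -0.2544] gap 0.153 g 43.6 yaw -0.639 tau6 -0.294 q6 0.51 t 17.7
```

```bash
python3 -m handwheel '[[0,0,0,0,0,-0.6,0],[0,0,-1,0,0,0,0],[0,0,-1,0,0,0,0],[0,0,-1,0,0,0,0],[0,0,-1,0,0,0,0],[0,0,-1,0,0,0,0],[0,0,-1,0,0,0,0],[0,0,0,0,0,0,0],[0,0,0,0,0,0,0],[0,0,0,0,0,0,0]]' 45 >/dev/null; python3 s.py
```

```text
[0.4526 0.0531 0.1374] F [ 0.1244 -1.6017  9.4777] T [-0.3115  0.1467  0.008 ] gap 0.153 g 43.5 yaw -0.648 tau6 -0.025 q6 0.52 t 18.95
```

```bash
python3 -m handwheel '[[0,0,-0.5,0,0,0,0],[0,0,-0.5,0,0,0,0],[0,0,-0.3,0,0,0,0],[0,0,0,0,0,0,0],[0,0,0,0,0,0.5,0],[0,0,0,0,0,0.5,0],[0,0,0,0,0,0.5,0],[0,0,0,0,0,0.5,0],[0,0,0,0,0,0.5,0],[0,0,0,0,0,0.5,0]]' 45 >/dev/null; python3 s.py
```

```text
[0.4527 0.0532 0.1362] F [-1.095  -2.741  10.0886] T [-0.2049  0.0552 -0.0397] gap 0.153 g 43.7 yaw -0.596 tau6 0.012 q6 0.467 t 20.2
```

Low torque past the stop: it is through. Press slightly more and turn on.

```bash
python3 -m handwheel '[[0,0,-0.5,0,0,0,0],[0,0,0,0,0,2.5,0],[0,0,0,0,0,3,0],[0,0,0,0,0,3,0],[0,0,0,0,0,3,0],[0,0,0,0,0,3,0],[0,0,0,0,0,3,0],[0,0,0,0,0,2.5,0],[0,0,0,0,0,0,0],[0,0,0,0,0,0,0]]' 45 >/dev/null; python3 s.py
```

```text
[0.4532 0.0534 0.1359] F [-0.1326 -0.6139 10.2973] T [-0.1059  0.0264 -0.0393] gap 0.154 g 43.6 yaw -0.247 tau6 0.007 q6 0.118 t 21.45
```

```bash
python3 -m handwheel '[[0,0,0,0,0,2,0],[0,0,0,0,0,2,0],[0,0,0,0,0,2,0],[0,0,0,0,0,2,0],[0,0,0,0,0,2.2,0],[0,0,0,0,0,0,0],[0,0,1,0,0,0,0],[0,0,2,0,0,0,0],[0,0,2,0,0,0,0],[0,0,2,0,0,0,0]]' 45 >/dev/null; python3 s.py
```

```text
[0.4534 0.0534 0.1425] F [ 1.2414 -0.4016  4.0147] T [-0.0758 -0.2968 -0.0066] gap 0.153 g 43.3 yaw -0.069 tau6 -0.004 q6 -0.06 t 22.7
```

Free, since the spring is following. Lift straight up gently and check the force after the first few mm.

```bash
python3 -m handwheel '[[0,0,1.5,0,0,0,0],[0,0,1.5,0,0,0,0],[0,0,1.5,0,0,0,0],[0,0,1.5,0,0,0,0],[0,0,1.5,0,0,0,0],[0,0,1.5,0,0,0,0],[0,0,2,0,0,0,0],[0,0,2,0,0,0,0],[0,0,2,0,0,0,0],[0,0,2,0,0,0,0]]' 45 >/dev/null; python3 s.py
```

```text
[0.452  0.0533 0.159 ] F [-0.2422 -0.1869 -0.5643] T [ 0.0203  0.0191 -0.0277] gap 0.156 g 43.7 yaw -0.07 tau6 -0.0 q6 -0.059 t 23.95
```

Cap is lifted clear and weighs about 0.6 N. Carry it to the saucer.

```bash
python3 -m handwheel '[[0,0,15,0,0,0,0],[0,0,20,0,0,0,0],[0,0,15,0,0,0,0],[3,-15,0,0,0,0,0],[6,-34,0,0,0,0,0],[7,-46,0,0,0,0,0],[7,-46,0,0,0,0,0],[7,-46,0,0,0,0,0],[7,-46,0,0,0,0,0],[7,-46,0,0,0,0,0]]' 45 >/dev/null; python3 s.py
python3 -m handwheel '[[7,-46,0,0,0,0,0],[4,-30,0,0,0,0,0],[2,-14,0,0,0,0,0],[0,0,-20,0,0,0,0],[0,0,-25,0,0,0,0],[0,0,-25,0,0,0,0],[0,0,-25,0,0,0,0],[0,0,-20,0,0,0,0],[0,0,-10,0,0,0,0],[0,0,0,0,0,0,0]]' 45 >/dev/null; python3 s.py
python3 - <<'E'
from h import *
V=[cv2.resize(manip.snapshot(n)[b[0]:b[1],b[2]:b[3],::-1],(400,400),interpolation=cv2.INTER_CUBIC) for n,b in(("scene",(210,330,320,440)),("top",(185,305,330,450)))]
cv2.imwrite("pics/s3.png",cv2.convertScaleAbs(np.hstack(V),alpha=1.5,beta=10))
E
```

```text
[ 0.4955 -0.2282  0.2078] F [ 0.7106  0.1637 -0.6888] T [-0.0199  0.009   0.0191] gap 0.154 g 43.8 yaw -0.071 tau6 0.335 q6 -0.566 t 25.2
[ 0.5087 -0.3151  0.0831] F [ 0.5756  0.4606 -0.2074] T [-0.0276 -0.0222 -0.0151] gap 0.151 g 43.8 yaw -0.069 tau6 -0.001 q6 -0.672 t 26.45
```

View pics/s3.png

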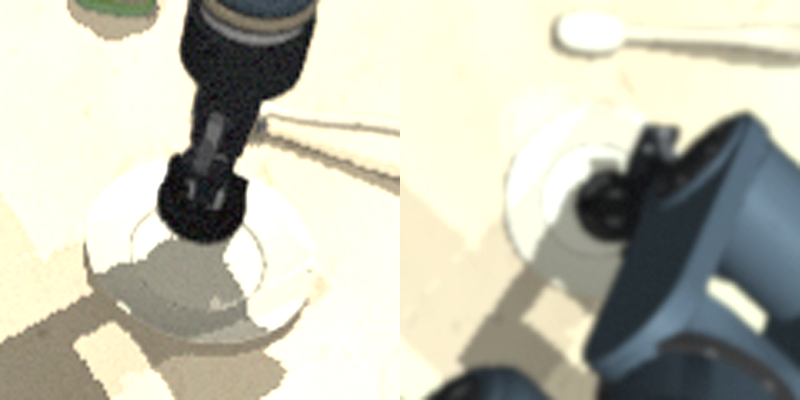

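The cap hangs upright over the saucer: cap at about (200,205) on the left, saucer centre about (198,245), consistent with a 54 mm gap to go. Lower, slowing near contact.

```bash
python3 -m handwheel '[[0,-1,-12,0,0,0,0],[0,0,-12,0,0,0,0],[0,0,-10,0,0,0,0],[0,0,-6,0,0,0,0],[0,0,-4,0,0,0,0],[0,0,-3,0,0,0,0],[0,0,-2,0,0,0,0],[0,0,-1,0,0,0,0],[0,0,-0.7,0,0,0,0],[0,0,0,0,0,0,0]]' 45 >/dev/null; python3 s.py
```

```text
[ 0.5093 -0.3168  0.0333] F [ 0.2694 -0.0229 -0.4452] T [-0.0223  0.0055  0.03  ] gap 0.155 g 43.8 yaw -0.07 tau6 0.0 q6 -0.673 t 27.8
```

```bash
python3 -m handwheel '[[0,0,-0.3,0,0,0,0],[0,0,-0.3,0,0,0,0],[0,0,-0.3,0,0,0,0],[0,0,-0.3,0,0,0,0],[0,0,-0.3,0,0,0,0],[0,0,-0.3,0,0,0,0],[0,0,-0.3,0,0,0,0],[0,0,-0.3,0,0,0,0],[0,0,0,0,0,0,0],[0,0,0,0,0,0,0]]' 20 >/dev/null; python3 s.py
```

```text
[ 0.5092 -0.3168  0.0308] F [ 0.323  -0.3278 -0.7793] T [ 0.0033 -0.0138  0.0524] gap 0.15 g 43.8 yaw -0.07 tau6 0.0 q6 -0.673 t 29.05
```

```bash
python3 -m handwheel '[[0,0,-0.15,0,0,0,0],[0,0,-0.15,0,0,0,0],[0,0,-0.15,0,0,0,0],[0,0,-0.15,0,0,0,0],[0,0,-0.15,0,0,0,0],[0,0,-0.15,0,0,0,0],[0,0,-0.15,0,0,0,0],[0,0,0,0,0,0,0],[0,0,0,0,0,0,0],[0,0,0,0,0,0,0]]' 20 >/dev/null; python3 s.py
```

```text
[ 0.5093 -0.3168  0.03  ] F [-0.3563  0.9446  1.7972] T [ 0.0819  0.0744 -0.0223] gap 0.159 g 44.1 yaw -0.07 tau6 -0.003 q6 -0.673 t 30.3
```

Contact is made at about 2 N. Open, then rise straight up.

```bash
python3 -m handwheel '[[0,0,0,0,0,0,0.17],[0,0,0,0,0,0,0.2],[0,0,0,0,0,0,0.25],[0,0,0,0,0,0,0.35],[0,0,0,0,0,0,0.5],[0,0,0,0,0,0,0.5],[0,0,0,0,0,0,0.5],[0,0,2,0,0,0,0.5],[0,0,5,0,0,0,0.5],[0,0,10,0,0,0,0.5]]' 20 >/dev/null; python3 s.py
python3 -m handwheel '[[0,0,15,0,0,0,0.5],[0,0,25,0,0,0,0.5],[0,0,30,0,0,0,0.5],[0,0,30,0,0,0,0.5],[0,0,30,0,0,0,0.5],[-10,40,10,0,0,0,0.5],[-10,50,0,0,0,0,0.5],[-10,50,0,0,0,0,0.5],[-10,50,0,0,0,0,0.5],[0,0,0,0,0,0,0.5]]' >/dev/null; python3 s.py
python3 - <<'E'
from h import *
V=[cv2.resize(manip.snapshot(n)[b[0]:b[1],b[2]:b[3],::-1],(400,400),interpolation=cv2.INTER_CUBIC) for n,b in(("scene",(210,330,320,440)),("top",(185,305,330,450)))]
cv2.imwrite("pics/s4.png",cv2.convertScaleAbs(np.hstack(V),alpha=1.5,beta=10))
E
```

```text
[ 0.509  -0.3166  0.047 ] F [ 0.4745  0.4736 -0.1746] T [-0.0065  0.0311  0.0224] gap 0.498 g 0.0 yaw -0.07 tau6 0.0 q6 -0.673 t 31.55
[ 0.4673 -0.1232  0.1877] F [0.4847 0.8207 0.1899] T [-0.0418 -0.0086 -0.0049] gap 0.499 g 0.0 yaw -0.066 tau6 0.098 q6 -0.425 t 32.8
```

View pics/s4.png

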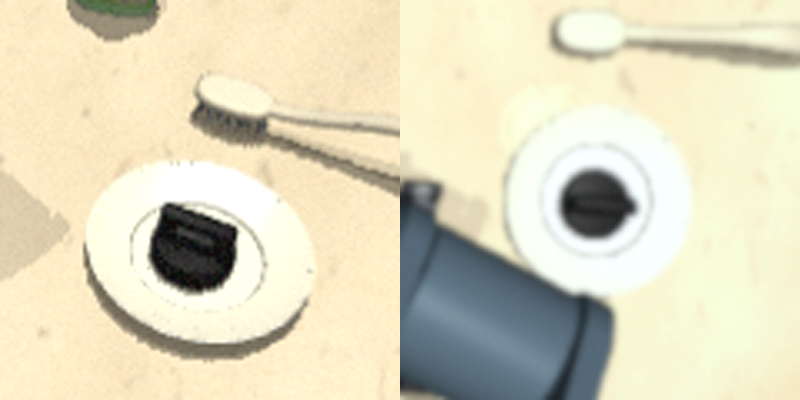

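The cap stands upright in the middle of the saucer floor: cap at about (595,203), floor centre about (597,200) in the top view. The saucer and brush have not moved.

```bash
python3 -m handwheel '[[0,0,0,0,0,0,0.5],[0,0,0,0,0,0,0.5],[0,0,0,0,0,0,0.5],[0,0,0,0,0,0,0.5],[0,0,0,0,0,0,0.5],[0,0,0,0,0,0,0.5],[0,0,0,0,0,0,0.5],[0,0,0,0,0,0,0.5],[0,0,0,0,0,0,0.5],[0,0,0,0,0,0,0.5]]' >/dev/null; python3 -c "
from station import manip
print(manip.sign_off())"
```

```text
the job is handed in; nothing more can be done
None
```

The cap came off in the order asked and stands upright in the middle of the saucer, and the job was handed in at about 34 s; the one doubt is that the wrist read 0.63 N m (limit 0.6, including the cap's friction) for a moment at the first stop, and while turning to it the gripper bore on the cap with about 6 N.

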